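# Stack the clutch plates and hold the sprung keeper arm over them

## Robot

A 6-joint arm with a two-finger parallel gripper is mounted at the origin on the work surface. World frame = base frame: x ahead of the robot, y to its left, z up, the work surface at z = 0. Lengths are in m, angles in rad, forces in N, time in s.
With the tool pointing down it reaches from about 0.3 to 0.825 m from the base axis. Payload 5.4 kg.
Tool frame: the origin (TCP) lies at the very end of the fingers, on their centre line; the grasp point (between the pads) lies r.tcp_to_grasp behind it (r.tcp_to_grasp is the distance from the TCP to the grasp point, in m); z points along the fingers, y is the line along which they close (so a half turn about z gives the same grasp; the last joint's range is limited). The gripper opens to 92 mm and grips with 3 to 60 N. Pads are 20 mm wide; open, the fingers measure 128 mm over their backs; the gripper's body (75 mm by 189 mm) begins 69 mm behind the grasp point.
Start: joints at [-1.436, 0.158, 1.597, -0, 1.386, -0.21], TCP at [0.194, -0.541, 0.215] pointing down, gripper open.
Joint ranges: [-2.91, 2.91], [-0.94, 2.29], [0.18, 2.7], [-1.29, 4.43], [0.17, 2.64], [-3, 3]. Speed limits (rad/s): [2.57, 2.57, 3.14, 3.14, 3.14, 3.14].

## Interface

Orientations are given as [roll, pitch, yaw] about the fixed x, y, z axes, in that order (R = Rz(yaw) Ry(pitch) Rx(roll)).
In Python, from cell import r, eyes gives the robot as it stands. Calls block until the motion is done:
- r.movep(position, orientation): joint-space move of the TCP to a pose.
- r.move_linear(position, rotation=None, max_speed=0.15, stop_force=None): straight line of the TCP; rotation=None keeps the orientation; max_speed is the mean speed in m/s. With stop_force (N) it stops when the force on the tool has changed by that much, and returns True; else False.
- r.goto_joints(angles): joint-space move.
- r.set_gripper(opening, grasp_force=None): finger opening in m; grasp_force is the grip in N (None keeps the last); returns when the fingers have stopped.
- r.pause(seconds).
- r.solve_ik(position, orientation): joint angles nearest the present ones, or None.
- eyes.read_camera(name): name is "side" or "top"; returns a dict with "frame" (420x560x3 uint8, blue, green, red), "vfov" (degrees; the focal length in pixels is half the picture's height over the tangent of half this angle, whatever the lens; pixels are square), "cx", "cy" (the principal point, pixels), "R" (3x3) and "t" (3): a world point X has camera coordinates R X + t. Camera axes: x right, y down, z forward; pixel columns grow to the right and rows downward; lengths in m; the calibration is good to about 2 mm. A picture is of the moment at which its call begins. There is no depth.
A pose or a line that the arm cannot do raises r.Unreachable and nothing moves.
- r.close_job(): hands the job in; it is judged then, once.
Readings, each from a call of its own:
- r.get_time(): time.
- r.get_joint_pos(): joint angles.
- r.get_qd(): joint speeds.
- r.get_joint_torque(): joint torques, N m.
- r.get_position(): TCP position.
- r.get_eef_rot(): TCP orientation.
- r.get_wrist_force(): force on the tool from outside, world axes, zero at the start.
- r.get_ft_torque(): the same for the moment, N m.
- r.get_finger_gap(): finger opening in m.
- r.get_grip_force(): force on a finger pad.
Only numpy, scipy, OpenCV 4.12 (cv2) and the standard library are available. Lean on these libraries where they do the work, as an engineer would, in place of code of your own. Each camera call takes 0.05 s, during which the arm holds its last target. There are 200 camera calls.

## Task

Pile the brass plate squarely on the fixture's black nest pad, then the blue plate squarely on top of it, edges lined up with the pad, and leave the keeper arm parked until the pile is ready. Then take the yellow handle and swing the sprung keeper arm over the pile all the way to its stop, and finish while still holding it there with the fingers, without letting go, as the spring would throw it back. Leave the pile square and the other things on the bench where they stand.

Things in the scene. Friction and masses are not known exactly. Their poses are not given: they have to be found in the camera images.
- brass_plate: brass-coloured flat plate, 90 x 60 x 8 mm, 0.2 to 0.4 kg, lying flat on the bench; origin at the centre of its underside, x along the 90 mm side, y along the 60 mm side; the same either way round
- blue_plate: blue flat plate, 90 x 60 x 8 mm, 0.1 to 0.2 kg, lying flat on the bench; origin and axes as for the brass plate. The two plates may have swapped places
- nest_top (a point): centre of the top face of the black nest pad, 20 mm above the bench; the pad is 88 x 58 mm, 10 mm thick, on the fixture's fixed 270 x 110 x 10 mm aluminium base plate. x along the pad's 88 mm side and towards the pivot (away from the robot), y along its 58 mm side, z up; the whole fixture shares these axes and is placed anew with its own position and yaw
- pivot (a point): point on the keeper arm's vertical hinge axis, 51 mm above the bench, 115 mm from nest_top along the fixture's x; the pivot body around it is 40 mm across, its top 77 mm above the bench, on a 40 x 44 mm hanger block; a brass stop pin (10 mm across, top 56 mm above the bench) stands 45 mm from the axis towards the nest, on the -y side
- handle_grip (a point): point on the axis of the yellow handle where it is best taken from above, 82 mm above the bench. The handle is an upright cylinder 22 mm across from 56 to 100 mm above the bench, 170 mm from the pivot axis at the end of the arm; it moves with the arm
- keeper_arm: purple horizontal bar, 22 mm wide, 46 to 56 mm above the bench, with the yellow handle at its end and a round rubber foot (26 mm across, underside 43 mm above the bench, so 7 mm clear of the finished pile) 115 mm from the pivot. Origin on the hinge axis at bench height; the bar runs along its -x
- keeper_swing (a joint): angle of the keeper arm, rad: 0 = parked, out on the fixture's +y side; grows counter-clockwise seen from above; 1.30 = at its stop: the arm points along the fixture's -x, its foot over the nest centre and the handle 55 mm beyond that towards the robot. A torsion spring drives it back to 0: about 2.6 N at the handle when parked, 5.6 N at the stop
- hub_cap0: black plastic hub cap, flange 42 mm across, 26 mm high, standing in front of the fixture; bystander; origin at the centre of its underside
- hub_cap1: the same kind of black hub cap, also in front of the fixture; bystander
- red_bottle: small red bottle, 32 mm across, 100 mm high, standing right of the plates; bystander; origin at the centre of its underside
- grease_tub: grey tub, 76 mm across, 75 mm high, standing on the right of the plates; bystander; origin at the centre of its underside
- screwdriver: screwdriver lying on the bench on the left; bystander
Not all that is in view belongs to the job. There is more than one size of the blue_plate; the job needs the largest.

How it is judged:
On the way, in this order (a step that is already met when the one before it is completed fails the run):
1. the brass plate lies squarely on the nest pad, let go, the keeper arm still parked (horizontal distance between brass_plate and nest_top below 0.007 m and angle between the x axis of brass_plate and the x axis of nest_top, either way round below 0.12 rad and angle between brass_plate's own z axis and vertical below 0.06 rad and z of brass_plate in the frame of nest_top between -0.003 and 0.003 m and linear speed of brass_plate below 0.02 m/s and contact force between the fingers and brass_plate below 0.1 N and value of joint keeper_swing below 0.3 rad), for 0.2 s.
2. the blue plate lies squarely on the brass plate, both let go, the keeper arm still parked (all of step 1 and horizontal distance between blue_plate and nest_top below 0.007 m and angle between the x axis of blue_plate and the x axis of nest_top, either way round below 0.12 rad and angle between blue_plate's own z axis and vertical below 0.06 rad and z of blue_plate in the frame of nest_top between 0.005 and 0.011 m and linear speed of blue_plate below 0.02 m/s and horizontal distance between blue_plate and brass_plate below 0.007 m and contact force between the fingers and blue_plate below 0.1 N), for 0.2 s.
3. the keeper arm is held against its stop over the square pile (horizontal distance between each of brass_plate, blue_plate and nest_top below 0.007 m and angle between the x axis of each of brass_plate, blue_plate and the x axis of nest_top, either way round below 0.12 rad and angle between each of brass_plate, blue_plate's own z axis and vertical below 0.06 rad and z of brass_plate in the frame of nest_top between -0.003 and 0.003 m and linear speed of each of brass_plate, blue_plate below 0.02 m/s and z of blue_plate in the frame of nest_top between 0.005 and 0.011 m and horizontal distance between blue_plate and brass_plate below 0.007 m and value of joint keeper_swing above 1.24 rad and contact force between the fingers and keeper_arm above 1.5 N), for 0.3 s.
At the end, for the whole second after the job is handed in: Through the last second the fingers hold the keeper arm (more than 1.5 N) at its stop (joint above 1.24 rad), and the plates lie flat and untouched by the fingers, brass on the pad and blue on brass, within 7 mm and 0.12 rad of square with the pad and within 7 mm of each other (all of step 3 and contact force between the fingers and brass_plate below 0.1 N and contact force between the fingers and blue_plate below 0.1 N); the arm keeps its last pose, push and grip.
It fails at once if hub_cap0 was shoved or knocked over (distance of hub_cap0 from where it was at the start of the episode above 0.03 m).
It fails at once if hub_cap1 was shoved or knocked over (distance of hub_cap1 from where it was at the start of the episode above 0.03 m).
It fails at once if red_bottle was shoved or knocked over (distance of red_bottle from where it was at the start of the episode above 0.03 m).
It fails at once if grease_tub was shoved or knocked over (distance of grease_tub from where it was at the start of the episode above 0.03 m).
It fails at once if screwdriver was shoved or knocked over (distance of screwdriver from where it was at the start of the episode above 0.03 m).
It also fails if it takes over 69 s, if anything falls off the work surface, if the arm or the gripper's body presses on something with over 40 N, if the wrist force passes 120 N, or if a joint passes its speed limit or range.

## Working session

There is one attempt and no reset: what is moved stays moved. The work goes in short steps, each a Python script; the robot and the scene stay as the last script left them, time stands still between calls to the robot, and variables do not carry over. Pictures are saved under pics/ and viewed, at most 10 in all, crops included, and the job is handed in when it is done.

```bash
ls; mkdir -p pics; python3 - <<'E'
from cell import r, eyes
import cv2,numpy as np
for n in("top","side"):
    c=eyes.read_camera(n); cv2.imwrite(f"pics/{n}0.png",c["frame"])
    print(n,c["vfov"],c["cx"],c["cy"],np.round(c["R"],4).tolist(),np.round(c["t"],4).tolist(),[k for k in c])
print(r.tcp_to_grasp,r.get_time(),r.get_eef_rot(),r.get_finger_gap())
E
```

```text
pics
top 47.11673482599272 270.98493433830527 208.10437340706028 [[0.0284, -0.9996, 0.008], [-0.9985, -0.0288, -0.0471], [0.0473, -0.0066, -0.9989]] [0.0004, 0.5466, 1.4165] ['frame', 'vfov', 'cx', 'cy', 'R', 't']
side 55.10045549010312 280.27517186252925 206.86739922455482 [[-0.8763, -0.4815, -0.0142], [-0.343, 0.6444, -0.6834], [0.3382, -0.594, -0.7299]] [0.4953, 0.2493, 0.9338] ['frame', 'vfov', 'cx', 'cy', 'R', 't']
0.0187 0.1 [-3.13995926e+00 -3.58074801e-04  3.44814586e-01] 0.09194242295582873
```

View pics/top0.png

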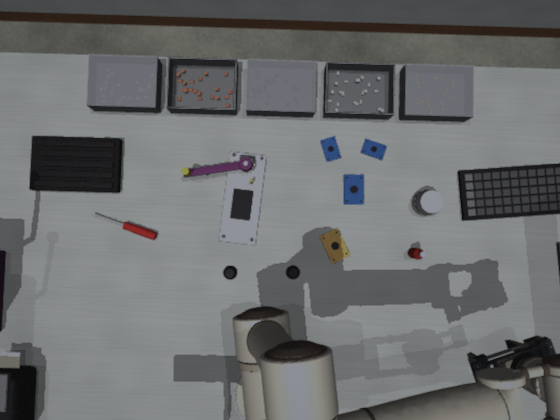

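View pics/side0.png

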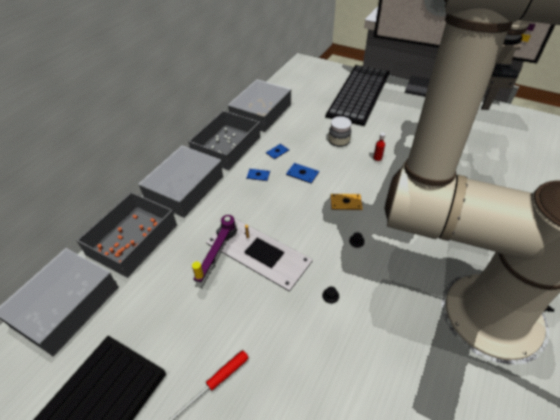

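Candidates: blue plates at top-view (354,189) (largest), (331,149) and (373,149); the brass plate is at (335,246), with a lighter strip on its right edge. The fixture pad is at (242,204), the pivot at (247,163) and the handle at (186,171). The hub caps are at (230,272) and (293,272). I'm choosing blue (354,189) and checking it in a crop.

```bash
python3 - <<'E'
import cv2
a=cv2.imread("pics/top0.png")[130:280,175:395]
a=cv2.convertScaleAbs(a,alpha=1.4)
cv2.imwrite("pics/crop1.png",cv2.resize(a,None,fx=3.6,fy=3.6,interpolation=cv2.INTER_CUBIC))
E
```

```text
(no output)
```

View pics/crop1.png

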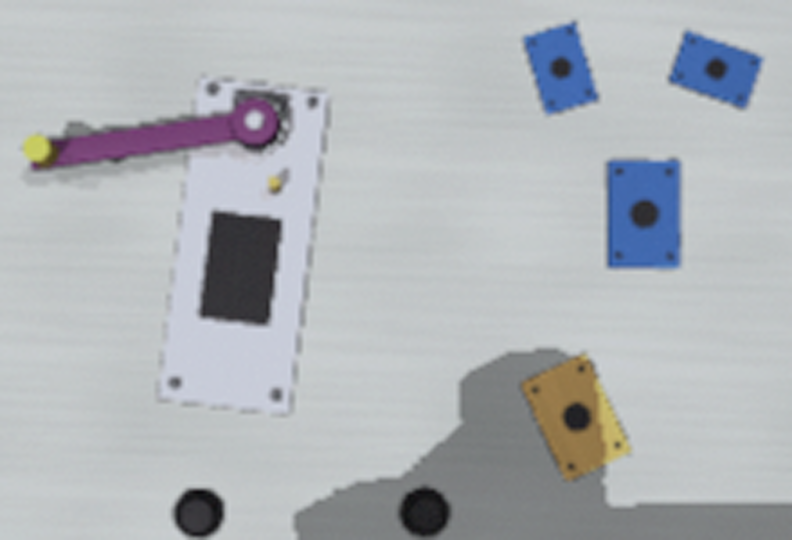

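The crop confirms it: the blue plate at (354,189) is the biggest, and the brass plate at (335,246) is one plate crossed by a shadow edge. Now I'll measure.

```bash
cat > h.py <<'E'
from cell import r, eyes
import cv2,numpy as np
def K(c):
    f=c["frame"].shape[0]/2/np.tan(np.radians(c["vfov"]/2)); return f
def back(c,px,z):
    px=np.atleast_2d(px).astype(float); f=K(c); R=np.array(c["R"]);t=np.array(c["t"])
    d=np.c_[(px[:,0]-c["cx"])/f,(px[:,1]-c["cy"])/f,np.ones(len(px))]@R
    o=-R.T@t; return (o+d*((z-o[2])/d[:,2])[:,None])[:,:2]
def proj(c,X):
    p=np.atleast_2d(X)@np.array(c["R"]).T+np.array(c["t"]); f=K(c)
    return np.c_[f*p[:,0]/p[:,2]+c["cx"],f*p[:,1]/p[:,2]+c["cy"]]
RNG={"blue":((100,110,50),(125,255,255)),"brass":((12,70,50),(35,255,255)),
     "black":((0,0,0),(180,255,70)),"purple":((135,60,30),(170,255,255))}
def mask(c,col,roi,s=4):
    x0,y0,x1,y1=roi
    a=cv2.resize(c["frame"][y0:y1,x0:x1],None,fx=s,fy=s,interpolation=cv2.INTER_CUBIC)
    m=cv2.inRange(cv2.cvtColor(a,cv2.COLOR_BGR2HSV),*RNG[col])
    m=cv2.morphologyEx(m,cv2.MORPH_CLOSE,np.ones((9,9)))
    cs,_=cv2.findContours(m,cv2.RETR_EXTERNAL,cv2.CHAIN_APPROX_NONE)
    k=max(cs,key=cv2.contourArea)[:,0].astype(float)
    return (k+.5)/s-.5+[x0,y0]
def rect(c,col,roi,z):
    "centre, long-axis yaw, sizes (m) of a coloured rectangle at height z"
    w=back(c,mask(c,col,roi),z)
    (cx,cy),(a,b),ang=cv2.minAreaRect((w*1000).astype(np.float32))
    yaw=np.radians(ang)+(0 if a>b else np.pi/2)
    m=cv2.moments((w*1e4).astype(np.float32).reshape(-1,1,2)); 
    cen=np.array([m["m10"],m["m01"]])/m["m00"]/1e4
    return np.array([cx,cy])/1000,cen,(yaw+np.pi/2)%np.pi-np.pi/2,max(a,b),min(a,b)
E
python3 - <<'E'
from h import *
np.set_printoptions(precision=4,suppress=True)
T=eyes.read_camera("top");S=eyes.read_camera("side")
for n,c,roi in (("blue",T,(338,165,372,212)),("blue",S,(280,155,325,190)),("brass",T,(315,222,355,270)),("brass",S,(325,188,368,216))):
    print(n,rect(c,n,roi,.008))
print("pad",rect(T,"black",(226,182,258,226),.02)); print("pad",rect(S,"black",(238,230,290,274),.02))
m=mask(T,"brass",(175,160,195,182)); p=back(T,m,.1); print("handle",cv2.minEnclosingCircle((p*1000).astype(np.float32)))
for i,px in enumerate([(230,272),(293,272)]): print("cap",back(T,px,.02))
print(back(T,(415,253),.05),back(T,(429,202),.075))
for n in("top","side"): pass
E
```

```text
blue (array([ 0.611 , -0.2284]), array([ 0.6107, -0.2284]), np.float64(0.021317793094189685), 87.77688598632812, 58.30367660522461)
blue (array([ 0.6092, -0.2226]), array([ 0.609 , -0.2227]), np.float64(0.013624580253439378), 87.91996765136719, 59.37451934814453)
brass (array([ 0.4407, -0.1757]), array([ 0.4409, -0.1755]), np.float64(0.46186383863209013), 90.22512817382812, 60.188438415527344)
brass (array([ 0.4397, -0.1703]), array([ 0.4393, -0.1702]), np.float64(0.46732115504836713), 91.9745864868164, 67.78982543945312)
pad (array([0.5557, 0.1037]), array([0.5556, 0.1037]), np.float64(-0.09574863067161843), 86.71959686279297, 56.79474639892578)
pad (array([0.5532, 0.11  ]), array([0.5531, 0.1101]), np.float64(-0.09324592503721707), 86.43843078613281, 57.546913146972656)
handle ((637.9864501953125, 257.6658020019531), 13.760590553283691)
cap [[0.355  0.1309]]
cap [[ 0.3601 -0.0538]]
[[ 0.4269 -0.4027]] [[ 0.5737 -0.4329]]
```

```bash
cat >> h.py <<'E'
pi=np.pi
def over(xy,yaw,z): r.movep([xy[0],xy[1],z],[pi,0,yaw])
def down(xy,z,v=.12,sf=None): return r.move_linear([xy[0],xy[1],z],max_speed=v,stop_force=sf)
def grab(xy,yaw,zu):
    over(xy,yaw,zu+.09); down(xy,zu+.0025,sf=12); r.set_gripper(.05,25)
    print("gap",r.get_finger_gap(),"F",r.get_grip_force(),"tcp",r.get_position(),r.get_time())
    down(r.get_position(),zu+.09,.2)
E
python3 - <<'E'
from h import *
for y in (.465,.02,-.095):
    print(r.solve_ik([.5,-.1,.1],[pi,0,y]))
grab([.440,-.173],.465,0)
T=eyes.read_camera("top");S=eyes.read_camera("side")
cv2.imwrite("pics/held.png",np.hstack([T["frame"][130:330,200:480],S["frame"][50:250,220:500]]))
print(r.get_position(),r.get_wrist_force())
E
```

```text
[-4.34761504e-01  1.12629464e-01  1.88686625e+00 -4.44089210e-16
  1.14209694e+00  6.71034823e-01]
[-4.34761504e-01  1.12629464e-01  1.88686625e+00 -4.44089210e-16
  1.14209694e+00  1.11603482e+00]
[-4.34761504e-01  1.12629464e-01  1.88686625e+00 -4.44089210e-16
  1.14209694e+00  1.23103482e+00]
gap 0.05946676610112803 F 25.000297129154205 tcp [ 0.44029741 -0.17325447  0.00276103] 3.3583
[ 0.43872854 -0.17212599  0.08780828] [ 0.55677677  0.41364045 -4.31901749]
```

View pics/held.png

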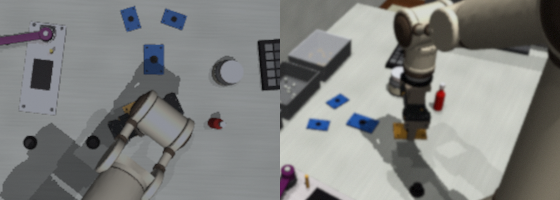

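The crop shows the brass plate gripped across its 60 mm side and level. Next I'll place it and check it relative to the pad.

```bash
cat >> h.py <<'E'
def place(xy,yaw,zu):
    over(xy,yaw,zu+.08); r.pause(.2); s=down(xy,zu+.0025,.08,12); r.pause(.2)
    print("stop",s,r.get_position(),r.get_wrist_force())
    r.set_gripper(.076); p=r.get_position(); down(p,zu+.10,.2)
E
python3 - <<'E'
from h import *
np.set_printoptions(precision=4,suppress=True)
place([.5545,.1068],-.0945,.02)
over([.45,-.2],.02,.2); print(r.get_time())
T=eyes.read_camera("top");S=eyes.read_camera("side")
for c,roi in ((T,(226,182,258,226)),(S,(238,220,295,274))): print(rect(c,"brass",roi,.028))
a=cv2.resize(T["frame"][150:250,170:300],None,fx=3,fy=3,interpolation=2); b=cv2.resize(S["frame"][200:300,190:320],None,fx=3,fy=3,interpolation=2)
cv2.imwrite("pics/brass.png",np.hstack([a,b]))
E
```

```text
stop True [0.5533 0.1068 0.0228] [-0.1978  0.2721  5.2433]
8.8667
(array([0.5534, 0.1046]), array([0.5535, 0.1046]), np.float64(-0.0937970662248091), 89.8619155883789, 59.65708923339844)
(array([0.5513, 0.1105]), array([0.5513, 0.1105]), np.float64(-0.09429694156141633), 93.45133972167969, 65.86605072021484)
```

View pics/brass.png

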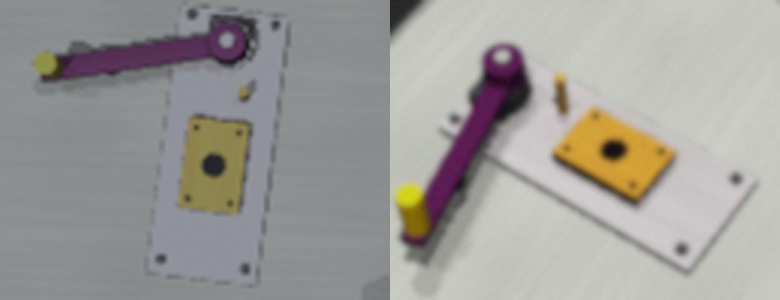

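The brass plate sits square: about 2 mm off in x, 1 mm in y, and 0.00 rad in yaw relative to the pad. The keeper is still parked. Next is the blue plate.

```bash
python3 - <<'E'
from h import *
np.set_printoptions(precision=4,suppress=True)
r.set_gripper(.09)
grab([.6110,-.2262],.018,0)
print(r.get_finger_gap())
place([.5562,.1059],-.0945,.028)
over([.45,-.2],.02,.2); print(r.get_time())
T=eyes.read_camera("top");S=eyes.read_camera("side")
for c,roi in ((T,(226,182,258,226)),(S,(238,215,300,274))): print(rect(c,"blue",roi,.036))
w=back(T,mask(T,"brass",(175,160,195,182)),.1); print("handle",cv2.minEnclosingCircle((w*1000).astype(np.float32)))
a=cv2.resize(T["frame"][150:250,170:300],None,fx=3,fy=3,interpolation=2); b=cv2.resize(S["frame"][200:300,190:320],None,fx=3,fy=3,interpolation=2)
cv2.imwrite("pics/blue.png",np.hstack([a,b]))
E
```

```text
gap 0.05948822962887325 F 25.000243484973907 tcp [ 0.6111 -0.2264  0.0027] 11.6333
0.05942356226205587
stop True [0.555  0.1059 0.0307] [-1.4402  0.0525  4.8441]
17.15
(array([0.5551, 0.1038]), array([0.555 , 0.1038]), np.float64(-0.09180661962608383), 87.75949096679688, 58.28630447387695)
(array([0.5534, 0.1091]), array([0.5531, 0.1091]), np.float64(-0.09208278943112447), 88.64164733886719, 59.51164627075195)
handle ((637.8802490234375, 257.786376953125), 13.716702461242676)
```

View pics/blue.png

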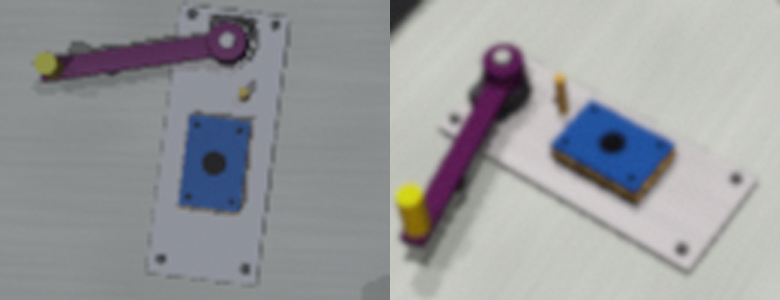

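The pile is square: the blue plate is within 1 mm of the pad and about 2 mm from the brass, and the arm is parked. Now I'll take the handle and swing along the arc.

```bash
python3 - <<'E'
from h import *
np.set_printoptions(precision=4,suppress=True)
psi=-.0945; piv=np.array([.5555,.1059])+.115*np.array([np.cos(psi),np.sin(psi)])
def pose(q):
    a=pi+psi+q-1.3; return [*(piv+.17*np.array([np.cos(a),np.sin(a)])),.0633],[pi,0,a]
r.set_gripper(.06,40)
p,o=pose(0); over(p,o[2],.17); down(p,p[2],.12,10)
r.set_gripper(.015,40); print(r.get_finger_gap(),r.get_grip_force(),r.get_position(),p,r.get_time())
if abs(r.get_finger_gap()-.022)<.004:
    f0=r.get_wrist_force()
    for q in np.linspace(0,1.2,11)[1:]:
        p,o=pose(q); s=r.move_linear(p,o,max_speed=.12)
        print(round(q,2),r.get_wrist_force(),r.get_time())
    for q in (1.25,1.29,1.32):
        p,o=pose(q); s=r.move_linear(p,o,max_speed=.04,stop_force=12)
        print(q,s,r.get_wrist_force(),r.get_position(),p)
        if s: break
    print(r.get_finger_gap(),r.get_grip_force(),r.get_time())
S=eyes.read_camera("side");T=eyes.read_camera("top")
b=[cv2.resize(x,None,fx=3,fy=3,interpolation=2) for x in (T["frame"][150:250,170:300],S["frame"][180:280,190:320])]
cv2.imwrite("pics/swing.png",np.hstack(b))
E
```

```text
0.021593599387728903 40.00042140483856 [0.6399 0.2624 0.0634] [np.float64(0.6401715245253375), np.float64(0.26241366948395856), 0.0633] 21.2083
0.12 [3.1579 0.7281 0.1642] 21.525
0.24 [ 1.9747  2.2379 -1.528 ] 21.8417
0.36 [ 1.3745  4.2463 -2.0458] 22.1583
0.48 [ 1.1934  5.0291 -1.0142] 22.475
0.6 [-0.1108  4.9311 -1.5459] 22.7917
0.72 [0.0636 6.5471 0.5268] 23.1083
0.84 [-0.9658  6.3     0.4796] 23.425
0.96 [-2.9099  6.34    1.4303] 23.7417
1.08 [-2.4872  7.6869  1.8523] 24.0583
1.2 [-4.5524  6.2764  2.2959] 24.375
1.25 False [-3.9015  6.0279  3.0913] [0.5016 0.1206 0.0633] [np.float64(0.5017586278163204), np.float64(0.11952826967637684), 0.0633]
1.29 False [-4.4308  6.41    3.793 ] [0.5007 0.1139 0.0633] [np.float64(0.5009142695003839), np.float64(0.11278135230399233), 0.0633]
1.32 False [-2.7523 14.048   2.7459] [0.5004 0.1106 0.0633] [np.float64(0.500458445729975), np.float64(0.10770195529264814), 0.0633]
0.021135905270565122 40.01773416996002 25.325
```

View pics/swing.png

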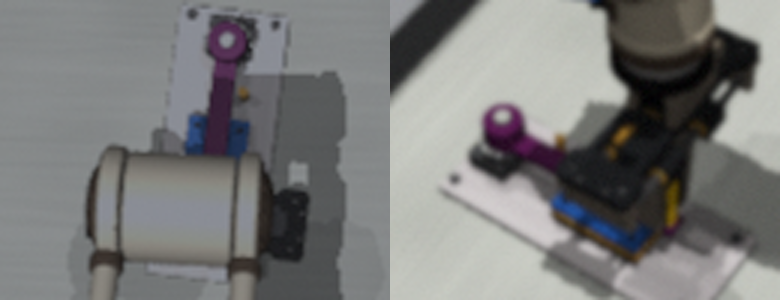

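The keeper lies along the fixture axis over the square pile. Side force rose from 6 to 14 N at 1.30 rad, so it is against the stop. I'll check that it's steady, then hand in.

```bash
python3 - <<'E'
from h import *
r.pause(.6); print(r.get_wrist_force(),r.get_position(),r.get_grip_force(),r.get_time())
print(r.close_job())
E
```

```text
[-3.06886249 13.23864598  2.76085689] [0.50037088 0.11067489 0.06329433] 40.015690326690674 26.025
the job is handed in; nothing more can be done
None
```

I handed in the job at about 26 s: brass and blue are stacked square on the pad (within about 3 mm), and the fingers are still holding the keeper arm against its stop; no verdict was returned.

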